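Clamp the mended soap dish in the stone cubby

ROBOT

A 6-joint arm with a two-finger parallel gripper is mounted at the origin on the work surface. World frame = base frame: x ahead of the robot, y to its left, z up, the work surface at z = 0. Lengths are in mm, angles in degrees, forces in N, time in s.
With the tool pointing down it reaches from about 350 to 850 mm from the base axis. Payload 8.1 kg.
Tool frame: the origin (TCP) lies at the very end of the fingers, on their centre line; the grasp point (between the pads) lies 19 mm behind it; z points along the fingers, y is the direction in which the jaws open and shut (so a half turn about z gives the same grasp; the last joint's range is limited). The gripper opens to 85 mm and grips with 20 to 120 N. Pads are 22 mm wide; open, the fingers measure 114 mm over their backs; the gripper's body (76 mm by 85 mm) begins 54 mm behind the grasp point. The pads swing forward as they close: fully open they stand 13 mm farther back than shut.
Start: joints at [-73.533, 7.471, 85.268, -0, 87.261, -4.893], TCP at [218.555, -558.784, 231.292] pointing down, gripper open.
Joint ranges: [-169.43, 169.43], [-51.17, 129.36], [1.28, 143.12], [-76.62, 256.62], [0, 156.53], [-152.29, 152.29]. Speed limits (degrees/s): [136.94, 136.94, 159.86, 180, 180, 180].

INTERFACE

Orientations are given as [roll, pitch, yaw] about the fixed x, y, z axes, in that order (R = Rz(yaw) Ry(pitch) Rx(roll)).
In Python, from bench import r, eyes gives the robot as it stands. The module is installed in compiled form; this text tells all that it offers.
- The arm moves only by the tool play_rows, never from a script. Its argument "deltas" is a list of rows, each a list of 3 entries, a list of its own where there are three numbers: the shift along the tool's x, y, z in m, then the turn, a rotation vector about the tool's x, y, z in rad, then the closure, from 0 (fully open) to 1 (shut). A call has 1 to 8 rows; each row shifts and turns the pose as measured when the row begins, along the tool's axes as they then stand; what a row does not reach is not made up. A row lasts 1/8 s, in which the tool goes at most 62.5 mm and 10.7 degrees, less where a joint would pass 70% of its speed; a pose out of reach is approached as far as the arm can. A call with a gripper value outside its range is refused whole. The fingers move at their own pace and stop on an object; "force" is the grip in N (left out, the last holds). Time passes only in rows, so rows that do not move let the fingers close. It gives the time, the measured TCP pose, the force and the opening at its end, in the units of the state.
- r.sense(): the state, without advancing time (a new reading comes with each control period).
- eyes.snapshot(name): name is "side" or "top" or "wrist"; returns the picture (420x560x3 uint8, red, green, blue); there is no depth.
- eyes.get_calibration(name): a dict with "mtx" (3x3 intrinsics, pixels), "D" ([k1, k2, p1, p2, k3] as OpenCV has them; the pictures are not rectified), "R" (3x3) and "t" (3): a world point X has camera coordinates R X + t; the wrist camera has in their place "T_tool_cam" (4x4, takes a point from camera to tool coordinates, whose origin is the TCP and whose axes are the flange's). Camera axes: x right, y down, z forward; pixel columns grow to the right and rows downward; lengths in mm; the calibration is good to about 2 mm. A picture is of the moment at which its call begins: read the wrist's pose just before it. get_calibration takes no time and is no camera call.
- r.hand_in(): hands the job in, once; it reports no verdict.
The state is a dict: "time": time; "joint_pos": joint angles; "qd": joint speeds; "joint_efforts": joint torques, N m; "tool_pos": TCP position; "tcp_rot": TCP orientation; "ft_force": force on the tool from outside, world axes, zero at the start; "wrist_torque": the same for the moment, N m; "finger_gap": finger opening in mm.
Only numpy, scipy, OpenCV 4.12 (cv2) and the standard library are available. Lean on these libraries where they do the work, as an engineer would, in place of code of your own. Each camera call takes 0.05 s, during which the arm holds its last target. There are 200 camera calls.

TASK

The ceramic soap dish has snapped in two; the halves have been glued and laid between the jaws of the trigger clamp that lies on its side on the ledge. Squeeze the clamp's trigger against its grip and let it out again, stroke after stroke, until the far jaw has closed the seam and both soft rubber pads press on the dish, firmly but gently: squash neither pad past half of its give. Finish while still holding the trigger squeezed so that the pressure stays on; do not push the jaw or the dish by hand, and leave the other things on the ledge alone.

Things in the scene. Friction and masses are not known exactly. Their poses are not given: they have to be found in the camera images.
- handle (a point): The place to squeeze the clamp, 15 mm above the ledge, half-way between the back of the grip (x = -32 mm from here; post 22 deep, 27 tall) and the front of the trigger (x = +32 mm at rest; blade 10 deep, 24 tall). Both are free from y = -34 to +40 mm: 64 mm over all at rest, about 38 squeezed home. Axes are the clamp's: x along the bar to the far jaw, y from handle to bar and jaws, z up.
- trigger (a joint): trigger angle, rad: 0 let out by its spring (5 N at the handle point, 7 N when home), 0.30 home at its stop; 0.1 rad is 9 mm at the handle point. A pawl draws the bar 2.75 mm per 0.1 rad, after 1 mm of idle pawl travel. Squeezed fully home, the ratchet clicks on by one 5 mm tooth and keeps it when the trigger is let right out; shorter strokes hold only while squeezed.
- bar (a joint): how far the far jaw has been drawn towards the near one, m: at 0 the faces of the unpressed pads are 128 mm apart, at 0.028 100 mm, about the length of the dish with its seam closed; beyond that the two pads share the rest as compression. Starts from 0.004 to 0.018; at rest it settles on a tooth: about 3 mm plus multiples of 5 mm (so it may slip back a little at first).
- near_pad (a joint): compression of the soft grey rubber pad of the near jaw (beside the handle), m: 0 = not touched, 0.004 = all its give used up, squashed flat; 6 N per mm. The pad is 8 mm thick, 32 mm wide and 24 mm tall.
- far_pad (a joint): compression of the like pad of the far jaw on the bar's end, m: 0 = not touched, 0.004 = squashed flat; 6 N per mm.
- dish_a_mid (a point): half of a white ceramic soap dish, an open tray 50 mm long (x), 80 mm wide (y) and 24 mm tall, loose, next to the near jaw; point at its centre, 12 mm up. Its x points to the broken face (25 mm away), -x to its end wall, which faces the near pad.
- dish_b_mid (a point): the other half, of the same size, next to the far jaw; point at its centre, 12 mm up. Its x points to the broken face, towards the first half; its end wall faces the far pad.
- dish_a_seam (a point): middle of the broken face of the first half, 12 mm above its underside
- dish_b_seam (a point): middle of the broken face of the other half, 12 mm above its underside; the two seam points meet when the seam is closed
- clamp: one-hand bar clamp of black nylon with a steel bar, loose, about 0.7 kg, lying on its side in one layer 30 mm thick; it slides easily on the polished ledge. The body is its housing, grip and near jaw. Origin on the ledge under the bar; axes as for the handle point, which is at (-4, -68, 15) mm. Bar along y = 0 from x = -70 to 198 mm, pads at y = 60.
- perfume: amber glass perfume bottle with a round stopper, 34 x 52 mm and 99 mm tall, standing loose beside the clamp; origin under its middle; to be left alone
- tweezers: brushed steel tweezers, 106 mm long and 8 mm tall, lying loose; origin at the middle, on the ledge; to be left alone
- floss: closed white plastic floss case with a press button, 52 x 42 x 17 mm, loose; origin under its middle; to be left alone
- soap: bar of soap, 80 x 54 x 26 mm, loose; origin under its middle; to be left alone
There are look-alikes about, which are no part of the job. What is shaped like the part that bears dish_a_mid but blue or yellow is not meant.

How it is judged (in metres and radians):
On the way, in this order (a step that is already met when the one before it is completed fails the run):
1. the trigger has been squeezed home for a first stroke (value of joint trigger above 0.2 rad), for 0.02 s.
2. the jaw has come up and the dish is nipped between the two pads (value of joint bar above 0.028 m and value of joint each of near_pad, far_pad above 0.0003 m), for 0.1 s.
At the end, for the whole second after the job is handed in: Ends holding: trigger still squeezed by the fingers (over 0.05 rad), clamp lying still on the ledge; broken faces within 1.5 mm and seam points within 4 mm, both halves flat; both pads press on the dish, each compressed 0.5 to 2.4 mm of its 4 mm (3 to 15 N) (value of joint near_pad between 0.0005 and 0.0024 m and value of joint far_pad between 0.0005 and 0.0024 m and contact force between clamp and dish_a above 2 N and contact force between clamp and dish_b above 2 N and distance between dish_a_seam and dish_b_seam below 0.004 m and x of dish_b_seam in the frame of dish_a_seam below 0.0015 m and angle between each of dish_a_mid, dish_b_mid's own z axis and vertical below 0.1 rad and value of joint trigger above 0.05 rad and contact force between the fingers and clamp above 1 N and height (world z) of clamp below 0.02 m and linear speed of clamp below 0.02 m/s); the arm keeps its last pose, push and grip.
It fails at once if a pad is squashed well past half of its give (more than 2.6 mm of 4), which crushes the joint (value of joint any of near_pad, far_pad above 0.0026 m).
It fails at once if the robot pushes on the dish (contact force between any of the arm, the fingers and dish_a above 2 N or contact force between any of the arm, the fingers and dish_b above 2 N).
It fails at once if the robot pushes the jaw along by hand instead of with the trigger (contact force between any of the fingers, the arm and bar above 2 N).
It fails at once if the perfume bottle is shifted by 20 mm or tipped (distance of perfume from where it was at the start of the episode above 0.02 m or angle between perfume's own z axis and vertical above 0.3 rad).
It fails at once if the tweezers, the floss case or the soap are shifted by 20 mm (distance of any of tweezers, floss, soap from where it was at the start of the episode above 0.02 m).
It also fails if it takes over 58 s, if anything falls off the work surface, if the arm or the gripper's body presses on something with over 40 N, if the wrist force passes 120 N, or if a joint passes its speed limit or range.

## Working session

There is one attempt and no reset: what is moved stays moved. The work goes in short steps, Python scripts to look and compute and a tool call to move; the robot and the scene stay as the last step left them, time stands still between calls to the robot, and variables do not carry over. Pictures are saved under pics/ and viewed, about 8 in all and at most 12, crops included, and the job is handed in when it is done.

Besides the shell and the picture viewer there is one more tool, called after ">>>" by a JSON object that holds its "name" and its "arguments", one argument or row to a line. play_rows: Moves the arm, as the interface text tells. Its arguments: {"type":"object","properties":{"deltas":{"type":"array"},"force":{"type":"number"}},"required":["deltas"]}

```bash
mkdir -p pics
python3 - <<'E'
from bench import r, eyes
import cv2,numpy as np
for n in("top","side"):
    cv2.imwrite(f"pics/{n}0.png",eyes.snapshot(n)[:,:,::-1]); 
    c=eyes.get_calibration(n); print(n,{k:np.round(v,3).tolist() for k,v in c.items()})
c=eyes.get_calibration("wrist"); print({k:np.round(v,3).tolist() for k,v in c.items()})
print(r.sense())
a=cv2.imread("pics/top0.png");b=cv2.imread("pics/side0.png")
E
```

```text
top {'mtx': [[415.704, 0.0, 280.761], [0.0, 415.704, 208.804], [0.0, 0.0, 1.0]], 'D': [-0.077, 0.0, 0.0, 0.0, 0.0], 'R': [[-0.016, -1.0, 0.0], [-0.987, 0.016, -0.163], [0.162, -0.003, -0.987]], 't': [40.525, 586.315, 659.74]}
side {'mtx': [[415.632, 0.0, 289.287], [0.0, 415.632, 206.47], [0.0, 0.0, 1.0]], 'D': [-0.058, 0.0, 0.0, 0.0, 0.0], 'R': [[0.982, -0.19, -0.002], [-0.133, -0.683, -0.718], [0.135, 0.705, -0.696]], 't': [-584.993, 124.869, 750.973]}
{'mtx': [[324.45, 0.0, 278.603], [0.0, 324.45, 210.106], [0.0, 0.0, 1.0]], 'D': [0.013, 0.0, 0.0, 0.0, 0.0], 'T_tool_cam': [[-0.0, -0.96, -0.281, 71.314], [1.0, -0.0, -0.0, 0.597], [0.0, -0.281, 0.96, -141.511], [0.0, 0.0, 0.0, 1.0]]}
{'time': 0.1, 'joint_pos': array([-7.35337641e+01,  7.51155971e+00,  8.53237857e+01,  4.32254087e-04,
        8.72618852e+01, -4.89138832e+00]), 'qd': array([-0.0756927 , -0.02887628, -0.00921656, -0.02073474,  0.00812444,
       -0.02391989]), 'joint_efforts': array([ 1.06098661e-06, -5.70952427e+01, -5.01941872e+01, -1.93915671e-04,
        8.03346746e-03,  6.42308623e-05]), 'tool_pos': array([ 218.40971533, -558.2965777 ,  230.33406683]), 'tcp_rot': array([-1.79903160e+02, -8.72073384e-03,  2.13575959e+01]), 'ft_force': array([ 0.67896338, -0.19401629, -0.20709893]), 'wrist_torque': array([ 0.03068254,  0.02806307, -0.03822621]), 'finger_gap': 85.35769418769907}
```

View pics/top0.png

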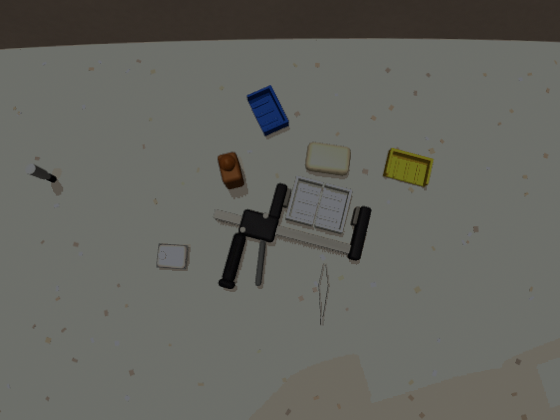

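View pics/side0.png

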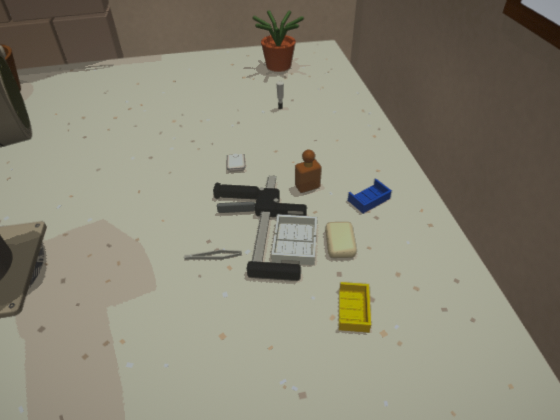

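```bash
cat > h.py <<'E'
from bench import r, eyes
import cv2,numpy as np
from scipy.spatial.transform import Rotation as Ro
def cam(n,s=None):
    c=eyes.get_calibration(n)
    if n!="wrist": R=np.array(c["R"]);return c,R.T,-R.T@np.array(c["t"])
    s=s or r.sense(); Rt=Ro.from_euler("xyz",s["tcp_rot"],degrees=True).as_matrix(); T=np.array(c["T_tool_cam"])
    return c,Rt@T[:3,:3],Rt@T[:3,3]+s["tool_pos"]
def cast(n,px,z,s=None):
    c,Rwc,o=cam(n,s)
    u=cv2.undistortPoints(np.array(px,float).reshape(-1,1,2),np.array(c["mtx"]),np.array(c["D"])).reshape(-1,2)
    d=np.c_[u,np.ones(len(u))]@Rwc.T
    return o+d*((z-o[2])/d[:,2])[:,None]
E
python3 - <<'E'
from h import *
b=cast("top",[(217,214),(350,246)],22)
d=b[1]-b[0];print("bar",b.round(),np.degrees(np.arctan2(d[1],d[0])))
print("grip",cast("top",[(240,236),(227,284)],27).round())
print("trig",cast("top",[(263,244),(259,284)],24).round())
print("perf",cast("top",[(233,185)],0).round(),"floss",cast("top",[(172,257)],10).round(),"tweez",cast("top",[(322,295)],5).round())
im=cv2.imread("pics/top0.png")[170:300,200:380];cv2.imwrite("pics/crop1.png",cv2.resize(im,None,fx=4.4,fy=4.4,interpolation=cv2.INTER_CUBIC))
E
```

```text
bar [[584. 144.  22.]
 [523. -89.  22.]] -104.52041771852318
grip [[544. 103.  27.]
 [462. 125.  27.]]
trig [[529.  63.  24.]
 [461.  70.  24.]]
perf [[641. 118.   0.]] floss [[510. 225.  10.]] tweez [[440. -39.   5.]]
```

View pics/crop1.png

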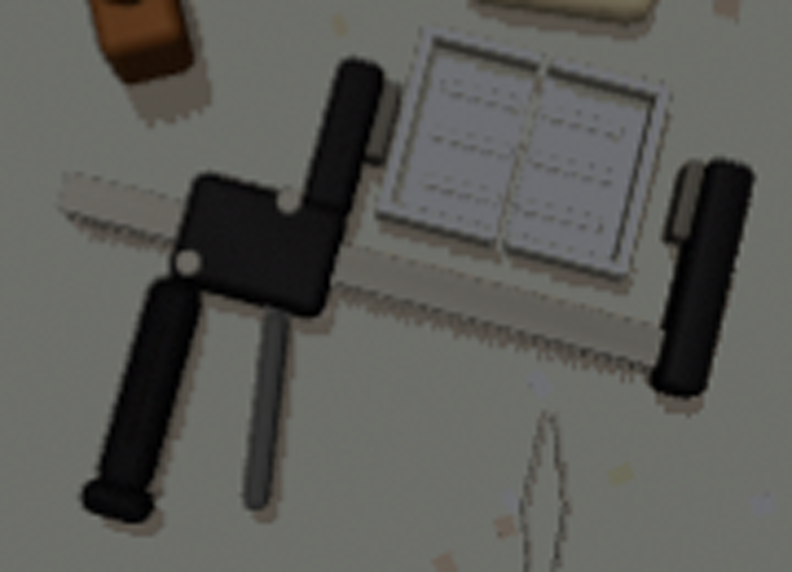

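Run:
```python
from h import *
f=lambda x,y:(200+x/4.4,170+y/4.4)
g=cast("top",[f(118,385),f(175,392)],25); t=cast("top",[f(279,412),f(252,405)],22)
a=np.radians(-104.5);X=np.array([np.cos(a),np.sin(a)]);Y=np.array([-X[1],X[0]])
for p in [*g,*t,cast("top",[f(192,180),],30)[0],cast("top",[f(180,290)],30)[0],cast("top",[f(318,318)],30)[0], cast("top",[f(65,190)],22)[0]]: print(p.round(1),"along",(p[:2]@X).round(1),(p[:2]@Y).round(1))
# bar centre
for p in cast("top",[f(65,190),f(655,335)],22): print("bar",p.round(1),(p[:2]@X).round(1),(p[:2]@Y).round(1))
print("housing tip jaw",cast("top",[f(362,62)],30))
```

```text
[506.8 125.7  25. ] along -248.6 459.2
[503.8 103.3  25. ] along -226.1 461.9
[495.5  62.6  22. ] along -184.7 464.0
[498.4  73.2  22. ] along -195.7 464.2
[587.2  96.   30. ] along -239.9 544.4
[543.4 100.8  30. ] along -233.6 500.9
[531.6  46.7  30. ] along -178.3 503.0
[585.2 147.7  22. ] along -289.5 529.6
bar [585.2 147.7  22. ] -289.5 529.6
bar [523.3 -86.7  22. ] -47.1 528.3
housing tip jaw [[633.97497211  27.7212672   30.        ]]
```

>>> {"name": "play_rows", "arguments": {
  "deltas": [
    [[0.04,-0.04,0.004],[0,0,0],0],
    [[0.04,-0.04,0.004],[0,0,0],0],
    [[0.04,-0.04,0.004],[0,0,0],0],
    [[0.04,-0.04,0.004],[0,0,0],0],
    [[0.04,-0.04,0.004],[0,0,0],0],
    [[0.04,-0.04,0.004],[0,0,0],0],
    [[0.04,-0.04,0.004],[0,0,0],0],
    [[0.04,-0.04,0.004],[0,0,0],0]
  ],
  "force": 20
}}

```text
time: 1.1
tool_pos: [402.2, -133.3, 194.6]
tcp_rot: [-179.6, -0.0, 20.9]
ft_force: [0.9, -0.2, 0.6]
finger_gap: 85.3
```

```bash
cat >> h.py <<'E'
def go(x,y,z,yaw):
    s=r.sense(); R=Ro.from_euler("xyz",s["tcp_rot"],degrees=True)
    G=Ro.from_euler("xyz",[180,0,yaw],degrees=True)
    print("t",round(s["time"],2),"pos",s["tool_pos"].round(1),"rot",s["tcp_rot"].round(2),"gap",round(s["finger_gap"],2),"F",s["ft_force"].round(1))
    print("tool shift mm",R.inv().apply(np.array([x,y,z])-s["tool_pos"]).round(1),"turn",(R.inv()*G).as_rotvec().round(4))
E
python3 -c "
from h import *
go(500.6,94.4,130,-14.5)"
```

```text
t 1.1 pos [ 402.2 -133.3  194.6] rot [-1.7964e+02 -1.0000e-02  2.0910e+01] gap 85.28 F [ 0.9 -0.2  0.6]
tool shift mm [ 173.1 -177.1   65.7] turn [-0.0062  0.0018  0.618 ]
```

>>> {"name": "play_rows", "arguments": {
  "deltas": [
    [[0.043,-0.041,0.01],[0,0,0],0],
    [[0.043,-0.041,0.01],[0,0,0],0],
    [[0.043,-0.041,0.01],[0,0,0],0],
    [[0.043,-0.041,0.01],[0,0,0],0],
    [[0,0,0.01],[0,0,0.155],0],
    [[0,0,0.01],[0,0,0.155],0],
    [[0,0,0],[0,0,0.155],0],
    [[0,0,0],[0,0,0.155],0]
  ]
}}

```text
time: 2.1
tool_pos: [504.6, 94.9, 130.2]
tcp_rot: [-179.8, 0.4, -15.2]
ft_force: [-0.1, 0.4, -0.2]
finger_gap: 85.6
```

```bash
python3 -c "
from h import *
go(500.6,94.4,130,-14.5)
cv2.imwrite('pics/w1.png',eyes.snapshot('wrist')[:,:,::-1])"
```

```text
t 2.1 pos [504.6  94.9 130.2] rot [-179.81    0.43  -15.19] gap 85.58 F [-0.1  0.4 -0.2]
tool shift mm [-3.7  1.5  0.3] turn [-0.0033  0.0074 -0.0121]
```

View pics/w1.png

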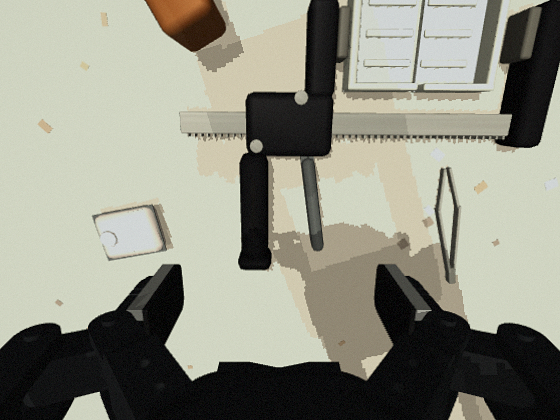

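Run:
```python
from h import *
s=r.sense()
b=cast("wrist",[(180,112),(510,114)],26,s)  # upper edge
d=b[1]-b[0];print(b.round(1),"ang",np.degrees(np.arctan2(d[1],d[0])))
u=d[:2]/np.linalg.norm(d[:2]);v=np.array([-u[1],u[0]])
P={"gripback":(240,210,25),"gripfront":(269,210,25),"trigfront":(319,205,22),"trigend":(317,250,22),"hous_l":(247,100,30),"hous_r":(331,100,30),"hous_bot":(290,155,30),"hous_top":(275,93,30),"farjaw_b":(500,140,30),"farpad":(502,50,22),"nearpadface":(348,45,22),"b_end":(500,86,24),"a_end":(347,86,24),"seam":(416,86,24),"barend":(180,122,26)}
for k,(x,y,z) in P.items():
    p=cast("wrist",[(x,y)],z,s)[0]; print(k,p.round(1),(p[:2]@u).round(1),(p[:2]@v).round(1))
```

```text
[[593.8 143.6  26. ]
 [528.2 -84.4  26. ]] ang -106.06583748432922
gripback [511.5 124.5  25. ] -261.2 457.0
gripfront [505.3 102.4  25. ] -238.2 457.2
trigfront [497.7  63.2  22. ] -198.4 460.8
trigend [460.4  73.9  22. ] -198.4 421.9
hous_l [588.4  94.3  30. ] -253.4 539.4
hous_r [572.5  37.4  30. ] -194.4 539.8
hous_bot [543.2  75.1  30. ] -222.5 501.2
hous_top [587.6  74.   30. ] -233.8 544.1
farjaw_b [512.5 -73.7  30. ] -71.0 512.9
farpad [572.1 -84.6  22. ] -77.1 573.1
nearpadface [604.3  16.9  22. ] -183.4 576.1
b_end [549.  -80.3  24. ] -74.8 549.8
a_end [578.5  23.5  24. ] -182.7 549.5
seam [565.2 -23.5  24. ] -133.8 549.7
barend [587.3 146.1  26. ] -302.9 523.9
```

>>> {"name": "play_rows", "arguments": {
  "deltas": [
    [[-0.0035,0.001,0.04],[0,0,0.006],0],
    [[0,0,0.03],[0,0,0],0],
    [[0,0,0.02],[0,0,0],0],
    [[0,0,0],[0,0,0],0]
  ]
}}

```text
time: 2.65
tool_pos: [499.7, 95.2, 37.5]
tcp_rot: [-179.8, 0.5, -15.5]
ft_force: [-0.1, -0.4, 0.1]
finger_gap: 85.4
```

```bash
python3 -c "
from h import *
go(501,94.5,6,-15.5)"
```

```text
t 2.65 pos [499.7  95.2  37.5] rot [-179.83    0.46  -15.46] gap 85.43 F [-0.1 -0.4  0.1]
tool shift mm [ 1.7  0.5 31.5] turn [-0.003   0.008   0.0007]
```

>>> {"name": "play_rows", "arguments": {
  "deltas": [
    [[0.001,0,0.016],[0,0.008,0],0],
    [[0,0,0.012],[0,0,0],0],
    [[0,0,0.004],[0,0,0],0.15],
    [[0,0,0],[0,0,0],0.15],
    [[0,0,0],[0,0,0],0.15]
  ]
}}

```text
time: 3.28
tool_pos: [503.5, 95.3, 8.4]
tcp_rot: [-179.7, -0.3, -15.2]
ft_force: [0.3, 0.0, -0.3]
finger_gap: 72.1
```

```bash
python3 -c "
from h import *
go(501,94.5,6,-15.5)
cv2.imwrite('pics/w2.png',eyes.snapshot('wrist')[:,:,::-1])"
```

```text
t 3.27 pos [503.5  95.3   8.4] rot [-179.73   -0.26  -15.23] gap 72.1 F [ 0.3  0.  -0.3]
tool shift mm [-2.2  1.4  2.4] turn [-0.0048 -0.0045  0.0046]
```

View pics/w2.png

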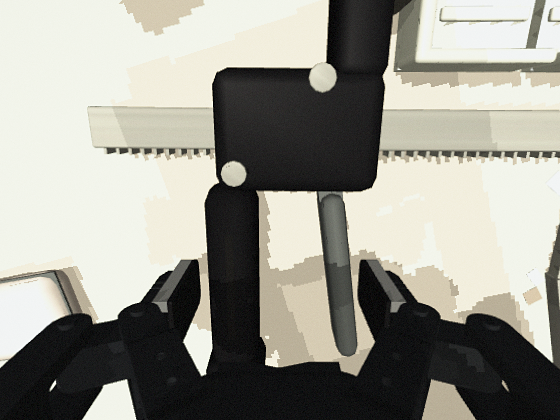

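>>> {"name": "play_rows", "arguments": {
  "deltas": [
    [[-0.002,0,0.002],[0,0,0],0.25],
    [[0,-0.002,0],[0,0,0],0.35],
    [[0,-0.003,0],[0,0,0],0.45],
    [[0,-0.003,0],[0,0,0],0.5],
    [[0,-0.003,0],[0,0,0],0.6],
    [[0,-0.001,0],[0,0,0],0.62],
    [[0,0,0],[0,0,0],0.62]
  ],
  "force": 20
}}

```text
time: 4.2
tool_pos: [508.1, 107.7, 10.9]
tcp_rot: [-179.6, -0.6, -15.2]
ft_force: [-0.3, -0.7, 3.0]
finger_gap: 38.2
```

```bash
python3 -c "
from h import *
go(504,107,6,-15.5)
cv2.imwrite('pics/t2.png',eyes.snapshot('top')[:,:,::-1])"
```

```text
t 4.2 pos [508.1 107.7  10.9] rot [-179.65   -0.65  -15.25] gap 38.21 F [-0.3 -0.7  3. ]
tool shift mm [-3.8  1.8  4.8] turn [-0.0062 -0.0113  0.0044]
```

>>> {"name": "play_rows", "arguments": {
  "deltas": [
    [[0,0.002,0],[0,0,0],0.5],
    [[0,0.003,0],[0,0,0],0.4],
    [[0,0.003,0],[0,0,0],0.3],
    [[0,0.002,0],[0,0,0],0.2],
    [[0,0.001,0],[0,0,0],0.15],
    [[-0.004,0,0.006],[0,-0.008,0],0.15],
    [[0,0,0],[0,0,0],0.15]
  ]
}}

```text
time: 5.12
tool_pos: [499.6, 97.9, 3.1]
tcp_rot: [-179.6, -0.0, -15.2]
ft_force: [-0.1, -0.5, 0.5]
finger_gap: 72.5
```

```bash
python3 -c "
from h import *
go(501,94.5,6,-15.5)
cv2.imwrite('pics/t3.png',eyes.snapshot('top')[:,:,::-1])
f=lambda n:cv2.resize(cv2.imread(n)[170:290,200:380],None,fx=4.4,fy=4.4,interpolation=cv2.INTER_CUBIC)
a=f('pics/t3.png');w=eyes.snapshot('wrist')[:,:,::-1];cv2.imwrite('pics/w3.png',w)
cv2.imwrite('pics/c3.png',a)"
```

```text
t 5.12 pos [499.6  97.9   3.1] rot [-1.7962e+02 -1.0000e-02 -1.5240e+01] gap 72.51 F [-0.1 -0.5  0.5]
tool shift mm [ 2.2  2.9 -3. ] turn [-0.0067 -0.0002  0.0045]
```

View pics/c3.png

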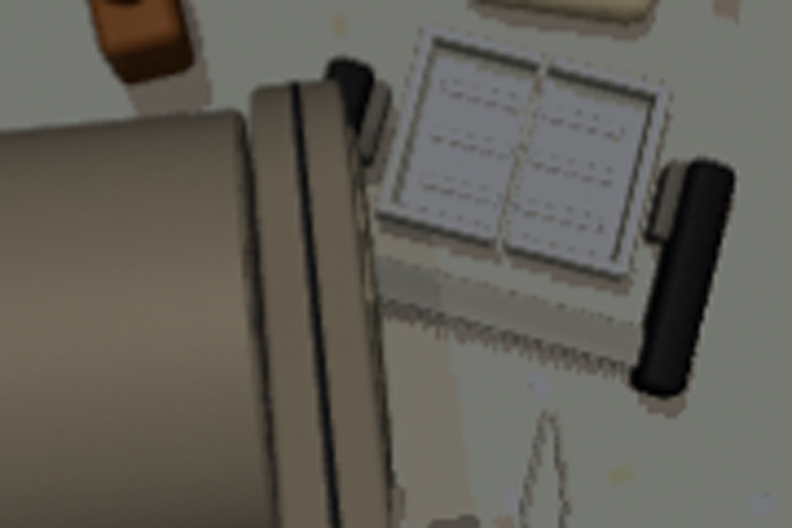

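>>> {"name": "play_rows", "arguments": {
  "deltas": [
    [[0.001,0,0],[0,0,0],0.25],
    [[0,-0.002,0],[0,0,0],0.35],
    [[0,-0.003,0],[0,0,0],0.45],
    [[0,-0.003,0],[0,0,0],0.5],
    [[0,-0.002,0],[0,0,0],0.6],
    [[0,0,0],[0,0,0],0.62],
    [[0,0,0],[0,0,0],0.62]
  ]
}}

```text
time: 6.1
tool_pos: [507.1, 107.8, 7.4]
tcp_rot: [-179.5, -0.4, -15.2]
ft_force: [-0.6, -0.3, 2.6]
finger_gap: 38.4
```

>>> {"name": "play_rows", "arguments": {
  "deltas": [
    [[0,0.002,0],[0,0,0],0.5],
    [[0,0.003,0],[0,0,0],0.4],
    [[0,0.003,0],[0,0,0],0.3],
    [[0,0.002,0],[0,0,0],0.2],
    [[0,0.002,0],[0,0,0],0.15],
    [[0,0,0],[0,0,0],0.15],
    [[0,0,0],[0,0,0],0.15]
  ]
}}

```text
time: 6.98
tool_pos: [502.8, 95.4, 6.4]
tcp_rot: [-179.5, -0.3, -15.2]
ft_force: [1.0, 0.0, -0.4]
finger_gap: 72.5
```

```bash
python3 -c "
from h import *
go(502,98.5,5,-15.5)
cv2.imwrite('pics/t4.png',eyes.snapshot('top')[:,:,::-1])
w=eyes.snapshot('wrist')[:,:,::-1];cv2.imwrite('pics/w4.png',w)"
```

```text
t 6.97 pos [502.8  95.4   6.4] rot [-179.53   -0.27  -15.22] gap 72.5 F [ 1.   0.  -0.4]
tool shift mm [-1.6 -2.7  1.4] turn [-0.0082 -0.0047  0.0048]
```

View pics/w4.png

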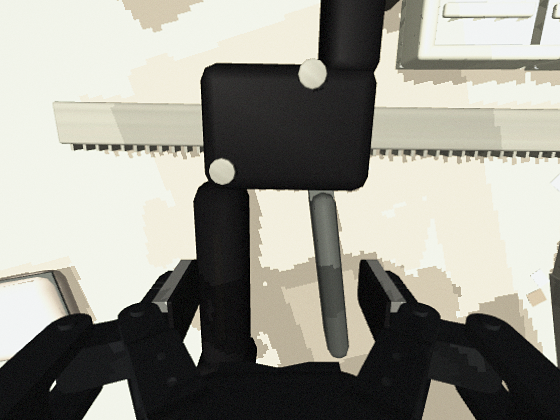

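>>> {"name": "play_rows", "arguments": {
  "deltas": [
    [[-0.001,-0.002,0.002],[0,0,0],0.25],
    [[0,-0.003,0],[0,0,0],0.35],
    [[0,-0.003,0],[0,0,0],0.45],
    [[0,-0.003,0],[0,0,0],0.5],
    [[0,-0.002,0],[0,0,0],0.6],
    [[0,0,0],[0,0,0],0.62],
    [[0,0,0],[0,0,0],0.62]
  ]
}}

```text
time: 7.95
tool_pos: [508.3, 108.6, 7.8]
tcp_rot: [-179.6, -0.6, -15.2]
ft_force: [-0.6, -1.4, 3.1]
finger_gap: 38.6
```

>>> {"name": "play_rows", "arguments": {
  "deltas": [
    [[0,0.002,0],[0,0,0],0.5],
    [[0,0.003,0],[0,0,0],0.4],
    [[0,0.003,0],[0,0,0],0.3],
    [[0,0.002,0],[0,0,0],0.2],
    [[0,0.002,0],[0,0,0],0.15],
    [[0,0,0],[0,0,0],0.15],
    [[0,0,0],[0,0,0],0.15]
  ]
}}

```text
time: 8.82
tool_pos: [503.5, 96.5, 6.4]
tcp_rot: [-179.6, -0.4, -15.2]
ft_force: [-0.4, 0.3, 0.6]
finger_gap: 72.7
```

```bash
python3 -c "
from h import *
go(502,98.5,5,-15.5)
cv2.imwrite('pics/t5.png',eyes.snapshot('top')[:,:,::-1])
cv2.imwrite('pics/w5.png',eyes.snapshot('wrist')[:,:,::-1])
cv2.imwrite('pics/s5.png',eyes.snapshot('side')[:,:,::-1])
f=lambda n:cv2.resize(cv2.imread(n)[170:280,270:370],None,fx=4,fy=4,interpolation=cv2.INTER_CUBIC)
w=cv2.imread('pics/w5.png')
cv2.imwrite('pics/c5.png',np.hstack([f('pics/t5.png'),cv2.resize(w[:,:400],(400,440))]))"
```

```text
t 8.82 pos [503.5  96.5   6.4] rot [-179.55   -0.43  -15.19] gap 72.72 F [-0.4  0.3  0.6]
tool shift mm [-2.  -1.5  1.4] turn [-0.0078 -0.0075  0.0055]
```

View pics/c5.png

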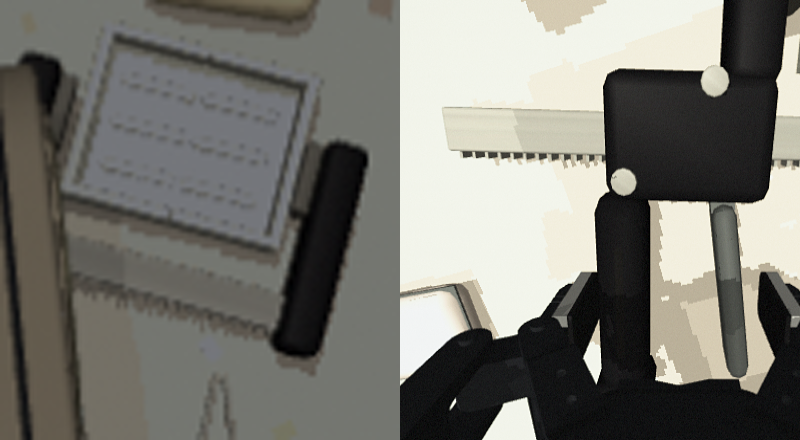

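Run:
```python
from h import *
from types import SimpleNamespace
# poses at pictures, bar rear-end mid pixel, housing left, right edges (row ~128), bar tooth positions
D={"w2":([503.5,95.3,8.4],[-179.73,-.26,-15.23],(89,125),(215,125),(380,125)),
"w4":([502.8,95.4,6.4],[-179.53,-.27,-15.22],(54,121),(203,121),(371,121)),
"w5":([503.5,96.5,6.4],[-179.55,-.43,-15.19],(43,122),(205,122),(374,122))}
a=np.radians(-105.5);u=np.array([np.cos(a),np.sin(a)])
for n,(p,q,e,l,rr) in D.items():
    s=dict(tool_pos=np.array(p),tcp_rot=np.array(q))
    for zb in (22,26):
        E=cast("wrist",[e],zb,s)[0,:2]@u; L,R=cast("wrist",[l,rr],30,s)[:,:2]@u
        print(n,zb,"left-end",round(L-E,2),"housing",round(R-L,2))
    im=cv2.imread(f"pics/{n}.png")
    row=im[135:140].mean((0,2)) # check left bar edge
    print(" edges",[int(i) for i in np.where(abs(np.diff(im[123:128].mean((0,2))))>25)[0] if i<420])
# far pads in top image
g=lambda x,y:(270+x/4,170+y/4)
for nm,px in {"near":g(72,95),"far":g(300,180),"dishA":g(92,100),"dishB":g(298,170)}.items(): print(nm,(cast("top",[px],25)[0,:2]@u).round(1))
```

```text
w2 22 left-end 49.59 housing 59.03
w2 26 left-end 47.31 housing 59.03
 edges [213, 380, 381]
w4 22 left-end 57.68 housing 58.92
w4 26 left-end 54.98 housing 58.92
 edges [201, 202, 371, 372]
w5 22 left-end 62.6 housing 59.41
w5 26 left-end 59.77 housing 59.41
 edges [203, 204, 373, 374]
near -182.2
far -75.8
dishA -173.1
dishB -77.6
```

>>> {"name": "play_rows", "arguments": {
  "deltas": [
    [[-0.002,-0.001,0.002],[0,0,0],0.25],
    [[0,-0.003,0],[0,0,0],0.35],
    [[0,-0.003,0],[0,0,0],0.4],
    [[0,-0.003,0],[0,0,0],0.45],
    [[0,-0.002,0],[0,0,0],0.5],
    [[0,0,0],[0,0,0],0.56],
    [[0,0,0],[0,0,0],0.58],
    [[0,0,0],[0,0,0],0.58]
  ],
  "force": 20
}}

```text
time: 9.98
tool_pos: [507.3, 108.3, 7.8]
tcp_rot: [-179.7, -0.7, -15.2]
ft_force: [-0.5, 0.5, 2.5]
finger_gap: 39.1
```

```bash
python3 -c "
from h import *
go(502,98.5,5,-15.5)
for n in ('top','side','wrist'): cv2.imwrite(f'pics/{n}6.png',eyes.snapshot(n)[:,:,::-1])
f=lambda n,r,c:cv2.resize(cv2.imread(n)[r:r+110,c:c+100],None,fx=4,fy=5,interpolation=cv2.INTER_CUBIC)
cv2.imwrite('pics/c6.png',np.hstack([f('pics/top6.png',170,270),f('pics/side6.png',190,235)]))"
```

```text
t 9.97 pos [507.3 108.3   7.8] rot [-179.65   -0.75  -15.17] gap 39.09 F [-0.5  0.5  2.5]
tool shift mm [-2.6 10.8  2.7] turn [-0.0061 -0.013   0.0059]
```

View pics/c6.png

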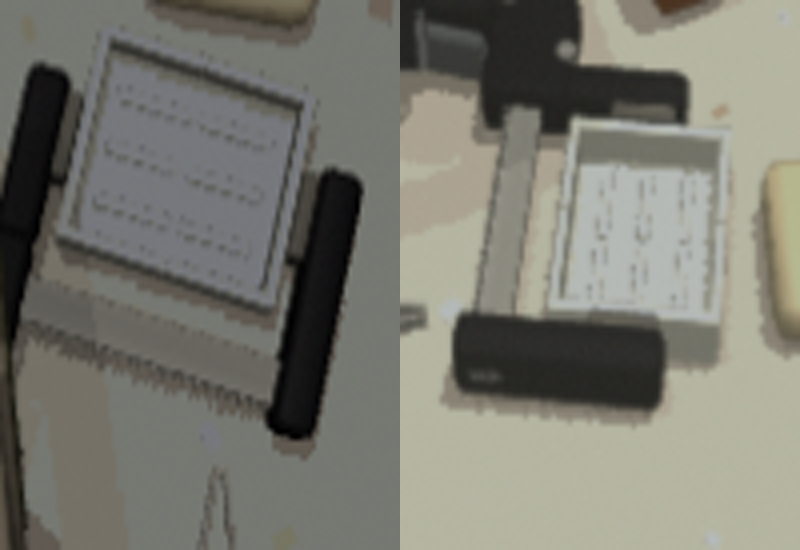

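Run:
```python
from h import *
a=np.radians(-105.3);u=np.array([np.cos(a),np.sin(a)]);v=np.array([-u[1],u[0]])
c=eyes.get_calibration("top");R=np.array(c["R"])
def prof(n,y,z):
    xs=np.arange(-205,-40,1.0)
    P=np.array([[*(x*u+y*v),z] for x in xs])
    px,_=cv2.projectPoints(P,cv2.Rodrigues(R)[0],np.array(c["t"],float),np.array(c["mtx"]),np.array(c["D"]))
    px=px.reshape(-1,2).astype(np.float32)
    g=cv2.cvtColor(cv2.imread(n),cv2.COLOR_BGR2GRAY)
    return xs,cv2.remap(g,px[:,0],px[:,1],cv2.INTER_LINEAR).ravel()
for n in("top0","t5","top6"):
  for y in (570,580,588,596):
    xs,p=prof(f"pics/{n}.png",y,27)
    print(n,y,"dark<45:",xs[p<45].astype(int).tolist())
  xs,p=prof(f"pics/{n}.png",588,27)
  print(" ".join(map(str,p)))
```

```text
top0 570 dark<45: [-203, -202, -201, -200, -199, -198, -197, -196, -195, -194, -193, -192, -191, -190, -189, -188, -187, -186, -185, -184, -180, -179, -178, -177, -61, -60, -59, -53, -52, -51, -50, -49, -48, -47, -46, -45, -44, -43, -42, -41]
top0 580 dark<45: [-204, -203, -202, -201, -200, -199, -198, -197, -196, -195, -194, -193, -192, -191, -190, -189, -188, -187, -186, -185, -184, -61, -60, -59, -52, -51, -50, -49, -48, -47, -46, -45, -44, -43, -42, -41]
top0 588 dark<45: [-203, -202, -201, -200, -199, -198, -197, -196, -195, -194, -193, -192, -191, -190, -189, -188, -187, -186, -185, -184, -61, -60, -59, -52, -51, -50, -49, -48, -47, -46, -45, -44, -43, -42, -41]
top0 596 dark<45: [-203, -202, -201, -200, -199, -198, -197, -196, -195, -194, -193, -192, -191, -190, -189, -188, -187, -186, -185, -184, -52, -51, -50, -49, -48, -47, -46, -45, -44, -43, -42, -41]
79 51 27 18 14 16 18 18 18 18 18 17 16 16 16 15 14 11 6 9 16 37 58 62 64 63 57 47 48 56 77 101 106 110 105 98 87 87 95 103 108 109 110 110 109 107 107 108 109 109 109 107 106 106 108 109 110 108 104 103 102 105 108 109 109 1
[... 2452 characters left out ...]
 -186, -185, -70, -69, -68, -67, -66, -65, -64, -63, -62, -61, -60, -59, -58, -57, -56, -55, -54, -53, -52]
87 57 31 21 17 20 21 21 21 21 20 19 18 17 18 17 15 12 9 25 48 61 70 70 68 64 60 65 85 109 116 119 103 91 93 99 110 116 118 119 118 115 114 117 118 117 116 116 116 115 116 118 119 119 117 114 109 111 115 116 114 114 114 117 119 120 119 118 116 114 116 119 119 119 120 120 120 120 120 119 119 117 115 118 119 118 116 113 112 112 115 118 119 120 118 114 106 109 116 118 118 117 116 118 119 119 118 116 114 114 117 119 119 119 119 119 120 120 120 92 74 94 110 117 120 119 92 59 61 66 69 70 67 59 46 30 15 14 16 20 22 21 21 20 19 17 16 15 15 14 12 11 9 24 54 87 117 118 119 118 118 118 118 118 118
```

>>> {"name": "play_rows", "arguments": {
  "deltas": [
    [[0,0,0],[0,0,0],0.62],
    [[0,0,0],[0,0,0],0.62],
    [[0,0,0],[0,0,0],0.62],
    [[0,0,0],[0,0,0],0.62],
    [[0,0,0],[0,0,0],0.62],
    [[0,0,0],[0,0,0],0.62]
  ],
  "force": 25
}}

```text
time: 10.88
tool_pos: [507.3, 108.3, 7.8]
tcp_rot: [-179.6, -0.7, -15.2]
ft_force: [0.4, 0.3, 3.6]
finger_gap: 39.0
```

Run:
```python
from h import *
go(502,98.5,5,-15.5)
w=eyes.snapshot("wrist")[:,:,::-1];cv2.imwrite("pics/w7.png",w)
cv2.imwrite("pics/top7.png",eyes.snapshot("top")[:,:,::-1])
s=r.sense()
```

```text
t 10.88 pos [507.3 108.3   7.8] rot [-179.64   -0.74  -15.18] gap 38.95 F [0.4 0.3 3.6]
tool shift mm [-2.6 10.9  2.7] turn [-0.0064 -0.0129  0.0057]
```

View pics/w7.png

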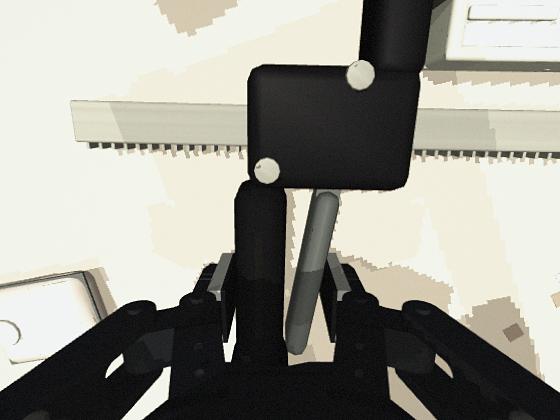

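Run:
```python
from h import *
s=r.sense();a=np.radians(-105.3);u=np.array([np.cos(a),np.sin(a)])
D={"w2":([503.5,95.3,8.4],[-179.73,-.26,-15.23],(213.5,380.5)),"w3":([499.6,97.9,3.1],[-179.62,-.01,-15.24],None),
"w4":([502.8,95.4,6.4],[-179.53,-.27,-15.22],(202,372)),
"w5":([503.5,96.5,6.4],[-179.55,-.43,-15.19],(204,374)),"w7":([507.3,108.3,7.8],[-179.64,-.74,-15.18],(248.5,418.5))}
for n,(p,q,h) in D.items():
    s=dict(tool_pos=np.array(p),tcp_rot=np.array(q))
    g=cv2.cvtColor(cv2.imread(f"pics/{n}.png"),cv2.COLOR_BGR2GRAY).astype(float)
    m=g[118:128].mean(0); d=np.diff(cv2.GaussianBlur(m[None],(5,1),0)[0])
    i0=int(np.argmin(d[25:140]))+25
    w=-d[i0-3:i0+4]; e=(w*np.arange(i0-3,i0+4)).sum()/w.sum()+.5
    j=np.where(m<60)[0]; j=j[(j>120)&(j<450)]; L,Rr=j.min(),j.max()
    E=cast("wrist",[(e,123)],22,s)[0,:2]@u; l,rr=cast("wrist",[(L,123),(Rr,123)],30,s)[:,:2]@u
    print(n,"edge",round(e,1),L,Rr,"barend->housing centre",round((l+rr)/2-E,2),"housing",round(rr-l,1))
```

```text
w2 edge 87.8 214 380 barend->housing centre 79.25 housing 59.3
w3 edge 64.5 203 377 barend->housing centre 81.9 housing 59.3
w4 edge 54.8 203 372 barend->housing centre 87.17 housing 59.4
w5 edge 44.1 205 374 barend->housing centre 91.98 housing 59.5
w7 edge 71.6 248 414 barend->housing centre 97.53 housing 59.1
```

>>> {"name": "play_rows", "arguments": {
  "deltas": [
    [[0,0.002,0],[0,0,0],0.5],
    [[0,0.003,0],[0,0,0],0.4],
    [[0,0.003,0],[0,0,0],0.3],
    [[0,0.002,0],[0,0,0],0.2],
    [[0,0.002,0],[0,0,0],0.15],
    [[0,0,0],[0,0,0],0.15],
    [[0,0,0],[0,0,0],0.15]
  ],
  "force": 20
}}

```text
time: 11.85
tool_pos: [502.4, 95.7, 6.3]
tcp_rot: [-179.7, -0.6, -15.2]
ft_force: [-0.2, -0.2, 0.4]
finger_gap: 73.2
```

```bash
cat > m.py <<'E'
from h import *
import sys
def meas(name):
    s=r.sense();a=np.radians(-105.3);u=np.array([np.cos(a),np.sin(a)])
    im=eyes.snapshot("wrist")[:,:,::-1].copy();cv2.imwrite(f"pics/{name}.png",im)
    g=cv2.cvtColor(im,cv2.COLOR_BGR2GRAY).astype(float)
    m=g[118:128].mean(0); d=np.diff(cv2.GaussianBlur(m[None],(5,1),0)[0])
    i0=int(np.argmin(d[5:140]))+5
    w=-d[i0-3:i0+4]; e=(w*np.arange(i0-3,i0+4)).sum()/w.sum()+.5
    j=np.where(m<60)[0]; j=j[(j>120)&(j<450)]; L,Rr=j.min(),j.max()
    E=cast("wrist",[(e,123)],22,s)[0,:2]@u; l,rr=cast("wrist",[(L,123),(Rr,123)],30,s)[:,:2]@u
    print(name,"t",s["time"],"pos",s["tool_pos"].round(1),"gap",s["finger_gap"].round(2),"F",s["ft_force"].round(1),"edge",round(e,1),L,Rr,"barend->left",round(l-E,2),"centre",round((l+rr)/2-E,2),"housing",round(rr-l,1))
meas(sys.argv[1])
E
python3 m.py w8
```

```text
Traceback (most recent call last):
  File "m.py", line 13, in <module>
    meas(sys.argv[1])
    ~~~~^^^^^^^^^^^^^
  File "m.py", line 12, in meas
    print(name,"t",s["time"],"pos",s["tool_pos"].round(1),"gap",s["finger_gap"].round(2),"F",s["ft_force"].round(1),"edge",round(e,1),L,Rr,"barend->left",round(l-E,2),"centre",round((l+rr)/2-E,2),"housing",round(rr-l,1))
                                                                ^^^^^^^^^^^^^^^^^^^^^
AttributeError: 'float' object has no attribute 'round'
```

```bash
sed -i 's/s\["finger_gap"\].round(2)/round(s["finger_gap"],2)/' m.py; python3 m.py w8
```

```text
w8 t 11.9 pos [502.4  95.8   6.3] gap 72.83 F [-0.4  0.1  0. ] edge 32.4 206 374 barend->left 66.87 centre 96.46 housing 59.2
```

>>> {"name": "play_rows", "arguments": {
  "deltas": [
    [[-0.001,-0.001,0.001],[0,0,0],0.25],
    [[0,-0.002,0],[0,0,0],0.31],
    [[0,-0.002,0],[0,0,0],0.34],
    [[0,-0.001,0],[0,0,0],0.37],
    [[0,0,0],[0,0,0],0.38],
    [[0,0,0],[0,0,0],0.38],
    [[0,0,0],[0,0,0],0.38]
  ],
  "force": 20
}}

```text
time: 12.82
tool_pos: [504.2, 101.7, 7.3]
tcp_rot: [-179.8, -0.7, -15.1]
ft_force: [-1.7, -0.8, 3.9]
finger_gap: 53.1
```

```bash
python3 m.py w9
```

```text
w9 t 12.825 pos [504.2 101.7   7.3] gap 53.13 F [-1.7 -0.8  3.9] edge 52.5 228 395 barend->left 67.63 centre 97.29 housing 59.3
```

>>> {"name": "play_rows", "arguments": {
  "deltas": [
    [[0,-0.001,0],[0,0,0],0.4],
    [[0,-0.001,0],[0,0,0],0.41],
    [[0,0,0],[0,0,0],0.42],
    [[0,0,0],[0,0,0],0.42],
    [[0,0,0],[0,0,0],0.42],
    [[0,0,0],[0,0,0],0.42],
    [[0,0,0],[0,0,0],0.42]
  ]
}}

```text
time: 13.75
tool_pos: [504.5, 103.0, 7.8]
tcp_rot: [-179.8, -0.7, -15.2]
ft_force: [-1.3, 1.2, 4.3]
finger_gap: 49.8
```

```bash
python3 m.py w10
python3 - <<'E'
from h import *
for n in("top","side"): cv2.imwrite(f"pics/{n}10.png",eyes.snapshot(n)[:,:,::-1])
f=lambda n,r,c:cv2.resize(cv2.imread(n)[r:r+100,c:c+80],None,fx=5,fy=5,interpolation=cv2.INTER_CUBIC)
cv2.imwrite('pics/c10.png',np.hstack([f('pics/top10.png',170,275),f('pics/side10.png',190,245)]))
E
```

```text
w10 t 13.75 pos [504.5 103.    7.8] gap 49.76 F [-1.3  1.2  4.3] edge 55.4 232 399 barend->left 68.14 centre 97.92 housing 59.6
```

View pics/c10.png

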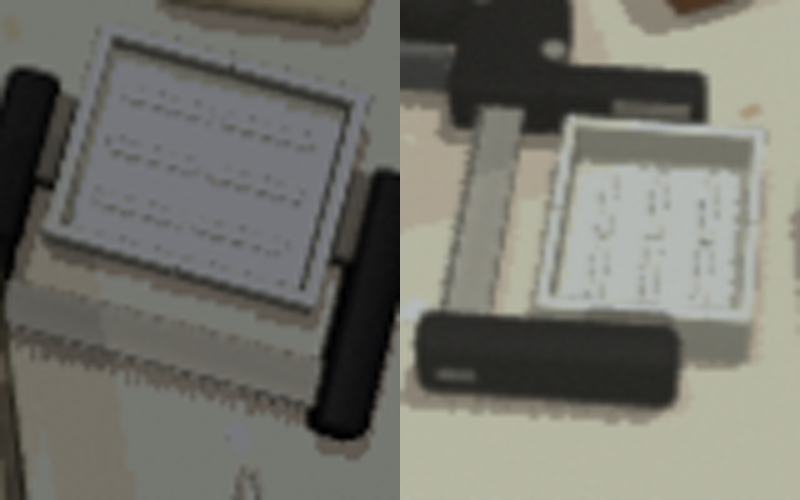

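Run:
```python
from h import *
a=np.radians(-105.3);u=np.array([np.cos(a),np.sin(a)]);v=np.array([-u[1],u[0]])
c=eyes.get_calibration("top");R=np.array(c["R"])
xs=np.arange(-215,-35,.25)
def prof(g,y,z=27):
    P=np.array([[*(x*u+y*v),z] for x in xs])
    px=cv2.projectPoints(P,cv2.Rodrigues(R)[0],np.array(c["t"],float),np.array(c["mtx"]),np.array(c["D"]))[0].reshape(-1,2).astype(np.float32)
    return cv2.remap(g,px[:,0],px[:,1],cv2.INTER_CUBIC).ravel()
for n in("top0","t3","t4","t5","top6","top7","top10"):
    g=cv2.cvtColor(cv2.imread(f"pics/{n}.png"),cv2.COLOR_BGR2GRAY).astype(np.float32)
    A=[];B=[];C=[];D=[]
    for y in np.arange(578,599,1.):
        p=prof(g,y); mid=np.searchsorted(xs,-130)
        h=lambda t,i0,st:next((xs[i] for i in range(i0,0 if st<0 else len(xs)-1,st) if p[i]<t),np.nan)
        A.append(h(40,np.searchsorted(xs,-180),-1)) # near jaw inner edge
        B.append(h(40,np.searchsorted(xs,-80 if n!="top0" else -58),1))
        i=np.searchsorted(xs,B[-1]+8); D.append(next((xs[k] for k in range(i,len(xs)) if p[k]>60),np.nan)) # far jaw outer
        C.append(h(80,mid,1)-0)
    f=lambda q:round(float(np.nanmedian(q)),2)
    print(n,"near",f(A),"far",f(B),"far outer",f(D),"inner dist",f(np.array(B)-A),"outer dist",f(np.array(D)-A))
```

```text
top0 near -184.25 far -52.0 far outer nan inner dist 132.25 outer dist nan
t3 near -188.5 far -67.75 far outer -38.5 inner dist 120.5 outer dist 149.5
t4 near -187.75 far -71.25 far outer -42.75 inner dist 116.25 outer dist 144.75
t5 near -187.5 far -68.25 far outer -47.75 inner dist 119.5 outer dist 139.5
top6 near -185.25 far -70.5 far outer -50.75 inner dist 114.75 outer dist 134.5
top7 near -185.25 far -70.5 far outer -50.75 inner dist 114.75 outer dist 134.5
top10 near -185.75 far -71.25 far outer -51.5 inner dist 114.5 outer dist 134.25<stdin>:19: RuntimeWarning: All-NaN slice encountered
```

```bash
cat > d.py <<'E'
from h import *
import sys
a=np.radians(-105.3);u=np.array([np.cos(a),np.sin(a)]);v=np.array([-u[1],u[0]])
c=eyes.get_calibration("top");R=np.array(c["R"])
xs=np.arange(-215,-20,.1)
def prof(g,y,z=27):
    P=np.array([[*(x*u+y*v),z] for x in xs])
    px=cv2.projectPoints(P,cv2.Rodrigues(R)[0],np.array(c["t"],float),np.array(c["mtx"]),np.array(c["D"]))[0].reshape(-1,2).astype(np.float32)
    return cv2.remap(g,px[:,0],px[:,1],cv2.INTER_CUBIC).ravel()
def cr(p,lo,hi,t,rise):  # steepest crossing of t in the interval
    k=np.where((xs[:-1]>lo)&(xs[:-1]<hi)&(((p[:-1]<t)&(p[1:]>=t)) if rise else ((p[:-1]>t)&(p[1:]<=t))))[0]
    return xs[k[-1]] if len(k) else np.nan
for n in sys.argv[1:]:
    if n.startswith("new"): cv2.imwrite(f"pics/{n}.png",eyes.snapshot("top")[:,:,::-1])
    g=cv2.cvtColor(cv2.imread(f"pics/{n}.png"),cv2.COLOR_BGR2GRAY).astype(np.float32)
    N=[];O=[];F=[];A=[];B=[]
    for y in np.arange(575,597,.5):
        p=prof(g,y)
        N.append(cr(p,-195,-178,42,True)); O.append(cr(p,-65,-20,65,True))
        A.append(cr(p,-183,-165,88,True)); B.append(cr(p,-82,-50,88,False))
    m=lambda q:round(float(np.nanmean(q)),2)
    print(n,"near",m(N),"far outer",m(O),"dist",m(np.array(O)-N),"sd",round(float(np.nanstd(np.array(O)-N)),2),"bar~",round(162.5-m(np.array(O)-N),2),"dishA",m(A),"dishB",m(B))
E
python3 d.py top0 t2 t3 t4 t5 top6 top7 top10
```

```text
top0 near -184.11 far outer -31.36 dist 152.75 sd 0.23 bar~ 9.75 dishA -167.59 dishB -62.55
t2 near -183.73 far outer -38.46 dist 145.26 sd 3.46 bar~ 17.24 dishA -172.39 dishB -70.15
t3 near -185.65 far outer -38.5 dist 147.15 sd 3.49 bar~ 15.35 dishA -169.91 dishB -69.66
t4 near -183.1 far outer -42.77 dist 140.34 sd 3.47 bar~ 22.16 dishA -168.81 dishB -72.92
t5 near -183.53 far outer -47.87 dist 135.67 sd 3.55 bar~ 26.83 dishA -169.94 dishB -76.82
top6 near -183.1 far outer -50.75 dist 132.35 sd 3.03 bar~ 30.15 dishA -174.81 dishB -78.91
top7 near -182.95 far outer -50.77 dist 132.19 sd 3.07 bar~ 30.31 dishA -175.07 dishB -78.91
top10 near -182.95 far outer -51.64 dist 131.3 sd 3.31 bar~ 31.2 dishA -174.29 dishB -79.47
```

```bash
sed -i 's/N.append(.*; O/q=np.where((xs>-197)\&(xs<-178)\&(p<30))[0]; N.append(next((xs[i] for i in range(q[0],len(xs)) if p[i]>42),np.nan) if len(q) else np.nan); O/; s/arange(575,597/arange(584,598/' d.py
python3 d.py top0 t2 t3 t4 t5 top6 top7 top10
```

```text
top0 near -183.94 far outer -31.35 dist 152.59 sd 0.26 bar~ 9.91 dishA -167.6 dishB -62.27
t2 near -186.28 far outer -38.48 dist 147.8 sd 0.22 bar~ 14.7 dishA -172.24 dishB -70.36
t3 near -188.22 far outer -38.56 dist 149.66 sd 0.44 bar~ 12.84 dishA -170.87 dishB -68.89
t4 near -187.51 far outer -42.81 dist 144.7 sd 0.23 bar~ 17.8 dishA -169.68 dishB -72.88
t5 near -187.5 far outer -47.9 dist 139.61 sd 0.28 bar~ 22.89 dishA -172.16 dishB -75.93
top6 near -184.93 far outer -50.73 dist 134.21 sd 0.24 bar~ 28.29 dishA -174.24 dishB -78.78
top7 near -184.93 far outer -50.76 dist 134.17 sd 0.26 bar~ 28.33 dishA -174.25 dishB -78.78
top10 near -185.59 far outer -51.7 dist 133.89 sd 0.11 bar~ 28.61 dishA -174.75 dishB -79.28
```

>>> {"name": "play_rows", "arguments": {
  "deltas": [
    [[0,-0.001,0],[0,0,0],0.43],
    [[0,0,0],[0,0,0],0.44],
    [[0,0,0],[0,0,0],0.44],
    [[0,0,0],[0,0,0],0.44],
    [[0,0,0],[0,0,0],0.44]
  ]
}}

```text
time: 14.52
tool_pos: [504.7, 103.7, 8.1]
tcp_rot: [-179.9, -0.7, -15.2]
ft_force: [-2.0, 0.6, 4.7]
finger_gap: 48.0
```

```bash
python3 m.py w11; python3 d.py new11
```

```text
w11 t 14.525 pos [504.7 103.7   8.1] gap 48.05 F [-2.   0.6  4.7] edge 56.9 235 401 barend->left 68.75 centre 98.42 housing 59.3
new11 near -185.6 far outer -51.91 dist 133.69 sd 0.25 bar~ 28.81 dishA -175.4 dishB -79.46
```

>>> {"name": "play_rows", "arguments": {
  "deltas": [
    [[0,-0.001,0],[0,0,0],0.45],
    [[0,0,0],[0,0,0],0.46],
    [[0,0,0],[0,0,0],0.47],
    [[0,0,0],[0,0,0],0.47],
    [[0,0,0],[0,0,0],0.47],
    [[0,0,0],[0,0,0],0.47]
  ]
}}

```text
time: 15.38
tool_pos: [504.8, 104.2, 8.5]
tcp_rot: [-179.9, -0.7, -15.1]
ft_force: [-2.2, 0.2, 4.7]
finger_gap: 45.6
```

```bash
python3 m.py w12; python3 d.py new12; sleep 0; python3 m.py w12b; python3 d.py new12b
```

```text
w12 t 15.375 pos [504.8 104.2   8.5] gap 45.59 F [-2.2  0.2  4.7] edge 58.8 238 403 barend->left 69.22 centre 98.8 housing 59.2
new12 near -185.51 far outer -52.09 dist 133.42 sd 0.22 bar~ 29.08 dishA -175.38 dishB -79.5
w12b t 15.475 pos [504.8 104.2   8.5] gap 45.58 F [-1.3 -0.2  4.3] edge 58.8 238 403 barend->left 69.21 centre 98.8 housing 59.2
new12b near -185.49 far outer -52.08 dist 133.41 sd 0.25 bar~ 29.09 dishA -175.39 dishB -79.5
```

>>> {"name": "play_rows", "arguments": {
  "deltas": [
    [[0,-0.001,0],[0,0,0],0.48],
    [[0,0,0],[0,0,0],0.485],
    [[0,0,0],[0,0,0],0.49],
    [[0,0,0],[0,0,0],0.49],
    [[0,0,0],[0,0,0],0.49],
    [[0,0,0],[0,0,0],0.49]
  ]
}}

```text
time: 16.32
tool_pos: [505.1, 105.0, 8.7]
tcp_rot: [-180.0, -0.7, -15.1]
ft_force: [-2.5, 0.3, 4.6]
finger_gap: 43.7
```

```bash
python3 m.py w13; python3 d.py new13
python3 - <<'E'
from h import *
w=cv2.imread("pics/w13.png")
t=cv2.resize(cv2.imread("pics/new13.png")[160:280,265:365],None,fx=3.5,fy=3.5,interpolation=cv2.INTER_CUBIC)
cv2.imwrite("pics/c13.png",np.hstack([t,cv2.resize(w[:,120:],(440,420))]))
E
```

```text
w13 t 16.325 pos [505.1 105.    8.7] gap 43.66 F [-2.5  0.3  4.6] edge 60.7 240 405 barend->left 69.33 centre 98.98 housing 59.3
new13 near -185.41 far outer -52.31 dist 133.1 sd 0.21 bar~ 29.4 dishA -175.38 dishB -79.49
```

View pics/c13.png

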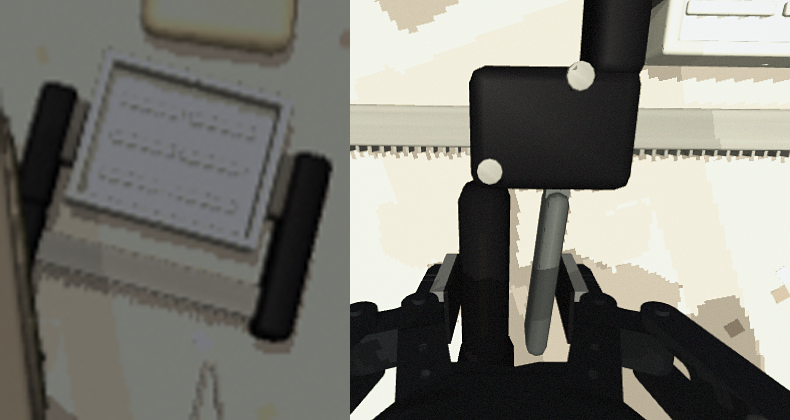

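```bash
python3 -c "
from bench import r
print(r.hand_in()); s=r.sense(); print(s['time'],s['finger_gap'],s['ft_force'])"
```

```text
the job is handed in; nothing more can be done
None
the job is handed in; nothing more can be done
```

I squeezed the trigger home four times, stepping the bar through its rest teeth to about 28 mm. I then made a fifth, partial squeeze with a 20 N grip and handed in at about 16.3 s while still holding it. No verdict was reported.

**State at hand-in:**
- **Trigger:** the finger opening was 43.7 mm, against 64 mm let out and about 38 mm home, so it was clearly squeezed.
- **Dish:** the top and side views showed no gap at the seam, both pads against the dish and both halves flat. The seam was too fine to measure at 1.8 mm per pixel.
- **Other objects:** I steered clear of the perfume, floss, soap and tweezers. None looked moved where it was in view, but I did not measure them at the end.

**Checks that disagreed:** the two camera measurements of bar travel did not match.

| Source | Bar travel | Compression per pad |
|---|---|---|
| Top camera | about 29.5 mm | about 0.75 mm |
| Wrist camera | about 30.6 mm | about 1.3 mm |
| Calculated from the stated pawl ratio | 32.6–33.1 mm | about 2.3–2.6 mm |

- **Against the limits:** both camera values fall inside the allowed 0.5–2.4 mm. The calculated value lies at or just past the top of that range, and its upper end is close to the 2.6 mm crush limit.
- **Why I trusted the cameras:** the top camera read the earlier teeth correctly, to about 0.2 mm. Under load, both cameras showed the bar moving only about 0.4–0.65 as far as the pawl ratio predicts.

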